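# Flip the mounting plate against the stop

### The arm

A 6-joint arm with a two-finger parallel gripper is mounted at the origin on a cart in front of the work surface, level with it; the furniture and walls round the work are solid. World frame = base frame: x ahead of the robot, y to its left, z up, the work surface at z = 0. Lengths are in m, angles in rad, forces in N, time in s.
With the tool pointing down it reaches from about 0.375 to 0.975 m from the base axis. Payload 3.8 kg.
Tool frame: the origin (TCP) lies at the very end of the fingers, on their centre line; the grasp point (between the pads) lies 19 mm behind it; z points along the fingers, y is the direction in which the jaws open and shut (so a half turn about z gives the same grasp; the last joint's range is limited). The gripper opens to 85 mm and grips with 20 to 120 N. Pads are 22 mm wide; open, the fingers measure 114 mm over their backs; the gripper's body (76 mm by 85 mm) begins 54 mm behind the grasp point. The pads swing forward as they close: fully open they stand 13 mm farther back than shut.
Start: joints at [-0.717, 0.264, 1.604, -0, 1.274, -0.037], TCP at [0.525, -0.424, 0.193] pointing down, gripper open.
Joint ranges: [-2.63, 2.63], [-0.94, 2.18], [0.31, 2.57], [-1.31, 4.45], [0, 2.66], [-2.55, 2.55]. Speed limits (rad/s): [2.57, 2.57, 3.14, 3.14, 3.14, 3.14].

### API

Orientations are given as a rotation vector (axis times angle).
In Python, from workcell import bot, viewer gives the robot as it stands.
- The arm moves only by the tool jog_arm, never from a script. Its argument "motion" is a list of rows, each an object of numbers: "dx", "dy", "dz": the shift along the world's x, y, z in cm; "turn": the turn about the world's z in rad. A call has 1 to 12 rows; each row shifts and turns the commanded pose from where the row before left it; what a row does not reach is not made up. A row lasts 1/12 s, in which the tool goes at most 41.7 mm and 7.16 degrees, less where a joint would pass 70% of its speed; a pose out of reach is approached as far as the arm can. A call is refused whole if a number of a shift passes 4.17 or a number of a turn 0.125, either way. A call with a gripper value outside its range is refused whole. "fingers" is the finger opening in cm, from 0 to 8.54, set as the call begins (left out, the last holds). The fingers move at their own pace and stop on an object; "grip_force" is the grip in N (left out, the last holds). Time passes only in rows, so rows that do not move let the fingers close. It gives the time, the measured TCP pose, the force and the opening at its end, in the units of the state.
- bot.read_state(): the state, without advancing time (a new reading comes with each control period).
- viewer.read_camera(name): name is "side" or "top" or "wrist"; returns (picture, depth): 384x512x3 uint8, red, green, blue; 384x512 float32, m along the optical axis (not along the pixel's ray), 0 where there is no reading.
- viewer.camera_info(name): a dict with "vertical_fov" (degrees; the focal length in pixels is half the picture's height over the tangent of half this angle, whatever the lens; pixels are square), "cx", "cy" (the principal point, pixels), "dist" ([k1, k2, p1, p2, k3] as OpenCV has them; the pictures are not rectified), "R" (3x3) and "t" (3): a world point X has camera coordinates R X + t. Camera axes: x right, y down, z forward; pixel columns grow to the right and rows downward; lengths in m; the calibration is good to about 2 mm. A picture is of the moment at which its call begins: read the wrist's pose just before it. camera_info takes no time and is no camera call; for the wrist camera it gives the pose at the moment of the call.
- bot.finish_job(): hands the job in, once; it reports no verdict.
The state is a dict: "time": time; "q": joint angles; "joint_vel": joint speeds; "joint_torque": joint torques, N m; "tool_pos": TCP position; "tcp_rot": TCP orientation; "wrist_force": force on the tool from outside, world axes, zero at the start; "torque": the same for the moment, N m; "width": opening from 0.0 (shut) to 1.0 (fully open).
Only numpy, scipy, OpenCV 4.12 (cv2) and the standard library are available. Lean on these libraries where they do the work, as an engineer would, in place of code of your own. Each camera call takes 0.05 s, during which the arm holds its last target. There are 200 camera calls.

### The job

The aluminium mounting plate lies with its two round pockets face down; turn it over so that the pockets face up, without gripping or lifting it. With the fingertips push it along the desk against the sloped side of the white stop until it rides up and stands leaning on the stop, then reach over the stop and push the plate's upper edge back, so that it drops over and lies flat on the desk in front of the stop. Leave the small things around it where they are.

Things in the scene. Friction and masses are not known exactly. Their poses are not given: they have to be found in the camera images.
- plate: flat aluminium plate, 80 x 70 x 10 mm, 95 to 200 g, loose. Origin at its centre. Own x: the 80 mm length, pointing to the stop at the start (within 0.35 rad); own y: the 70 mm width; own z: the thickness. At the start +z is up; the face with two round pockets (28 mm across, 4 mm deep) is the -z face, underneath. Centre 60 to 85 mm before the stop's foot line, within 20 mm of its middle.
- stop: white slippery plastic stop, fixed, 130 mm wide (own y), 40 mm deep (x), 40 mm high. Origin on the desk at the middle of the foot line of its working side, which looks along own -x to the plate. That side is a hollow slope: x 0 height 0, x 6 height 5, x 11 height 14, x 17 height 40 mm; the flat top runs from there back to x 40.
- stop_edge (a point): middle of the front edge of the stop's top. Pushed along the stop's +x by its low edge until the pushing surface is 10 mm before the foot line (not past 6 mm), the plate stands by itself, leaning back 20 to 30 degrees on this edge, upper edge 70 to 79 mm high, 25 to 45 mm behind the foot line. Pushed towards -x at its upper part, past upright, it falls over in front of the stop.
- plate_front (a point): middle of the plate's edge face at own x +40 mm (the edge that meets the stop), at mid thickness
- plate_back (a point): middle of the plate's edge face at own x -40 mm, at mid thickness
- plate_left (a point): middle of the plate's edge face at own y +35 mm, at mid thickness
- plate_right (a point): middle of the plate's edge face at own y -35 mm, at mid thickness
- grease_pot: low round grey pot with a screw lid, 57 mm across, 32 mm high, loose, origin under its centre; a bystander near one end of the stop
- tape: small roll of black tape lying flat, 59 mm across, 19 mm high, loose, origin under its centre; a bystander beside the plate
- eyelet: small pale eyelet with a flange, 26 mm across, 10 mm high, loose, origin under its centre; a bystander
- button: small round covered button, 27 mm across, 11 mm high, loose, origin under its centre; a bystander
Not all that is in view belongs to the job. There is more than one size of the plate; the one meant has the size given above.

How it is judged:
On the way:
1. the plate stands up, leaning on the stop (angle between plate's own z axis and vertical between 0.8 and 1.75 rad and contact force between plate and stop above 0.02 N), for 0.2 s.
At the end, for the whole second after the job is handed in: The plate lies at rest on the desk with its pockets up, flat within 0.12 rad and its centre under 12 mm high, in front of the stop: centre 20 to 160 mm before the foot line and within 80 mm of the stop's middle sideways (angle between plate's own z axis and vertical above 3.02 rad and height (world z) of plate below 0.012 m and x of plate in the frame of stop between -0.16 and -0.02 m and y of plate in the frame of stop between -0.08 and 0.08 m and linear speed of plate below 0.02 m/s and angular speed of plate below 0.2 rad/s); the robot touches nothing.
It fails at once if the plate is lifted: the middles of all four edges more than 25 mm above the desk (height (world z) of each of plate_front, plate_back, plate_left, plate_right above 0.025 m).
It fails at once if a bystander (pot, tape, eyelet, button) is moved more than 15 mm (distance of any of grease_pot, tape, eyelet, button from where it was at the start of the episode above 0.015 m).
It also fails if it takes over 56 s, if anything falls off the work surface, if the arm or the gripper's body presses on something with over 40 N, if the wrist force passes 120 N, or if a joint passes its speed limit or range.

## Working session

There is one attempt and no reset: what is moved stays moved. The work goes in short steps, Python scripts to look and compute and a tool call to move; the robot and the scene stay as the last step left them, time stands still between calls to the robot, and variables do not carry over. Pictures are saved under pics/ and viewed, about 8 in all and at most 12, crops included, and the job is handed in when it is done.

Besides the shell and the picture viewer there is one more tool, called after "Emit:" as name(argument=value, ...), one argument or row to a line, values as JSON. jog_arm: Moves the arm, as the interface text tells. Its arguments: {"type":"object","properties":{"motion":{"type":"array"},"fingers":{"type":"number"},"grip_force":{"type":"number"}},"required":["motion"]}

```bash
mkdir -p pics; ls; cat > h.py <<'E'
import numpy as np, cv2
from workcell import bot, viewer
def grab(n):
    i=viewer.camera_info(n); p,d=viewer.read_camera(n); return i,p,d
def K(i,shape=(384,512)):
    f=shape[0]/2/np.tan(np.radians(i["vertical_fov"])/2)
    return np.array([[f,0,i["cx"]],[0,f,i["cy"]],[0,0,1]])
def cloud(i,d):
    v,u=np.mgrid[:384,:512]; uv=np.stack([u,v],-1).reshape(-1,1,2).astype(float)
    n=cv2.undistortPoints(uv,K(i),np.array(i["dist"],float)).reshape(384,512,2)
    c=np.dstack([n*d[...,None],d]); X=(c-np.array(i["t"]))@np.array(i["R"]); X[d==0]=np.nan
    return X
def proj(i,P):
    R=cv2.Rodrigues(np.array(i["R"],float))[0]
    return cv2.projectPoints(np.array(P,float).reshape(-1,1,3),R,np.array(i["t"],float),K(i),np.array(i["dist"],float))[0].reshape(-1,2)
E
python3 - <<'E'
from h import *
s=bot.read_state();print(s)
for n in("side","top"):
    i,p,d=grab(n);np.savez(n+"0.npz",p=p,d=d,X=cloud(i,d));print(n,i)
    cv2.imwrite(f"pics/{n}0.png",p[...,::-1])
E
```

```text
pics
{'time': 0.0, 'q': array([-7.16921862e-01,  2.64757473e-01,  1.60538446e+00, -1.28345850e-05,
        1.27369571e+00, -3.69279761e-02]), 'joint_vel': array([-9.60758064e-04, -2.29085211e-04,  3.13367016e-05, -2.32774642e-03,
       -1.18977417e-03, -2.48657921e-03]), 'joint_torque': array([-5.58814772e-04, -5.15105832e+01, -3.67315006e+01,  1.38802652e-04,
        1.30842513e-02, -1.18861558e-05]), 'tool_pos': array([ 0.52422901, -0.42391221,  0.19175356]), 'tcp_rot': array([-2.83323450e+00, -1.35258061e+00,  1.41748593e-03]), 'wrist_force': array([-0.100099  , -0.26548163,  0.18734941]), 'torque': array([-0.0181322 , -0.03509591,  0.01055339]), 'width': 0.999985274432408}
side {'vertical_fov': 45.794375771278446, 'cx': 256.1889227570172, 'cy': 196.00989926534433, 'dist': array([-0.01268963,  0.        ,  0.        ,  0.        ,  0.        ]), 'R': array([[-0.94720206, -0.32060439, -0.00459055],
       [-0.28225595,  0.84052578, -0.46243702],
       [ 0.15211782, -0.43672559, -0.88664025]]), 't': array([0.35665779, 0.41260195, 0.69577426])}
top {'vertical_fov': 52.07226455705585, 'cx': 259.4577045465753, 'cy': 198.45183027049896, 'dist': array([-0.12056845,  0.        ,  0.        ,  0.        ,  0.        ]), 'R': array([[ 0.02415755, -0.99962368,  0.01299659],
       [-0.98705162, -0.02591181, -0.15829615],
       [ 0.15857335, -0.00900426, -0.98730614]]), 't': array([-0.33954542,  0.48191575,  0.88938551])}
```

View pics/top0.png

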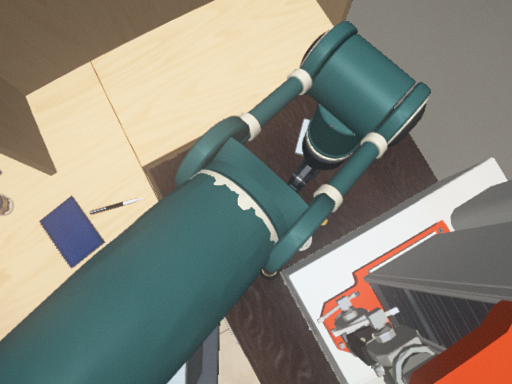

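View pics/side0.png

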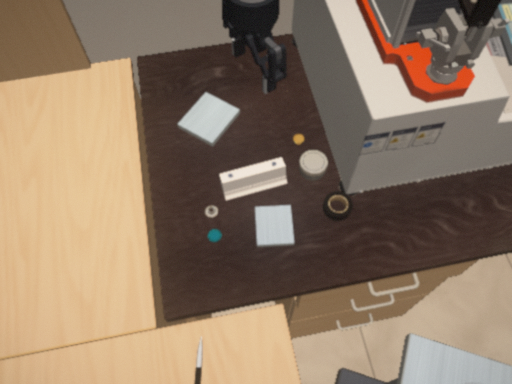

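The side view shows the stop at (253,178), the plate at (275,225), the tape at (337,206), the pot at (313,162), the eyelet at (211,211) and the button at (214,235). The larger decoy plate is at (208,118). The arm blocks the top view.

```bash
python3 - <<'E'
from h import *
z=np.load("side0.npz");p,d,X=z["p"],z["d"],z["X"]
i=viewer.camera_info("side")
print("cam",-np.array(i["R"]).T@i["t"])
R=(slice(140,260),slice(190,365))
for nm,(u,v) in dict(stoptop=(253,175),plate=(275,225),tape=(337,214),pot=(313,158),eyelet=(211,211),button=(214,235),orange=(298,139),big=(208,118),box=(340,130)).items(): print(nm,X[v,u].round(4))
H=X[...,2]
m=np.zeros((384,512),bool); m[R]=(H[R]>0.005)
n,l,st,c=cv2.connectedComponentsWithStats(m.astype(np.uint8))
for k in range(1,n):
    if st[k,4]<15: continue
    P=X[l==k]; r=cv2.minAreaRect((P[:,:2]*1000).astype(np.float32))
    print(k,c[k].round(),st[k,4],"zmax %.4f zmed %.4f"%(np.percentile(P[:,2],98),np.median(P[:,2])),"rect",np.round(r[0],1),np.round(r[1],1),round(r[2],1))
# stop top
P=X[R].reshape(-1,3); t=P[(P[:,2]>0.036)&(P[:,2]<.044)]
print("desk z", np.nanmedian(X[250:280,200:280,2]))
big=cv2.resize(p[135:265,190:365],None,fx=4.5,fy=4.5,interpolation=cv2.INTER_CUBIC);cv2.imwrite("pics/crop0.png",big[...,::-1])
E
```

```text
cam [0.34844669 0.07140591 0.80934114]
stoptop [ 0.5013 -0.3497  0.0396]
plate [ 0.4312 -0.2743  0.0102]
tape [ 0.3244 -0.3306  0.0185]
pot [ 0.4011 -0.4312  0.0298]
eyelet [ 0.562  -0.2684 -0.003 ]
button [ 0.5348 -0.2177  0.01  ]
orange [ 0.4444 -0.4753  0.0165]
big [ 0.6464 -0.47    0.0109]
box [ 0.3641 -0.4555  0.11  ]
1 [210. 141.] 40 zmax 0.0152 zmed 0.0106 rect [ 623.  -419.3] [15.  23.9] 76.4
2 [299. 141.] 32 zmax 0.0184 zmed 0.0132 rect [ 441.8 -472.2] [18.9  8.1] 22.6
3 [347. 174.] 2030 zmax 0.1824 zmed 0.0602 rect [ 329.3 -411.7] [ 76.1 173.5] 11.4
4 [313. 165.] 672 zmax 0.0333 zmed 0.0303 rect [ 397.  -422.2] [57.4 55.1] 44.4
5 [253. 177.] 1493 zmax 0.0415 zmed 0.0343 rect [ 503.4 -355.8] [130.2  39.4] 35.7
7 [211. 210.] 27 zmax 0.0106 zmed 0.0080 rect [ 559.6 -265.4] [13.8 12.8] 6.2
8 [274. 226.] 1412 zmax 0.0119 zmed 0.0091 rect [ 433.  -274.5] [70.1 81.6] 21.7
9 [214. 235.] 120 zmax 0.0120 zmed 0.0081 rect [ 534.8 -219.1] [23.4 24.2] 63.7
desk z -0.0001721305550005403
```

View pics/crop0.png

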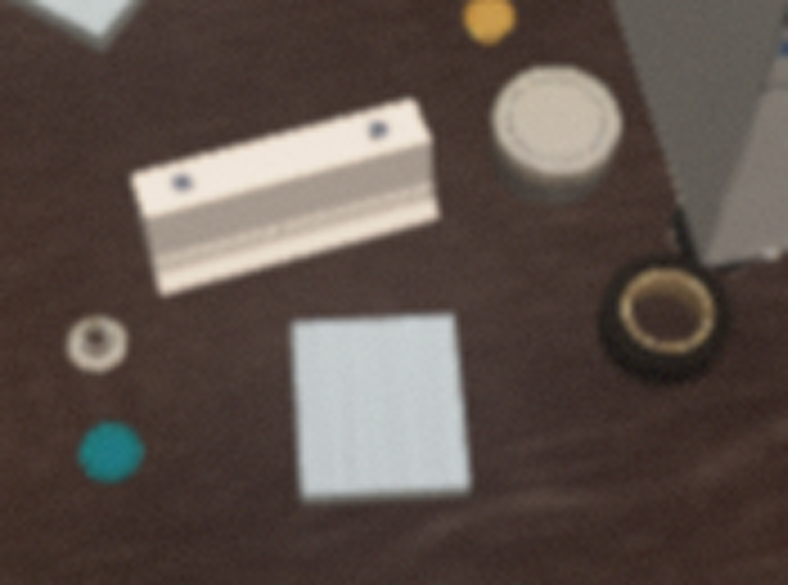

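Emit:
jog_arm(
  motion=[
    {"dx": -1.1,"dy": 1.75,"turn": 0.1085},
    {"dx": -1.1,"dy": 1.75,"turn": 0.1085},
    {"dx": -1.1,"dy": 1.75,"turn": 0.1085},
    {"dx": -1.1,"dy": 1.75,"turn": 0.1085},
    {"dx": -1.1,"dy": 1.75,"turn": 0.1085},
    {"dx": -1.1,"dy": 1.75,"turn": 0.1085},
    {"dx": -1.1,"dy": 1.75,"turn": 0.1085},
    {"dx": -1.1,"dy": 1.75,"turn": 0.1085},
    {"dx": -1.1,"dy": 1.75,"turn": 0.1085},
    {"dx": -1.1,"dy": 1.75,"turn": 0.1085},
    {"dx": -1.1,"dy": 1.75,"turn": 0.1085},
    {"dx": -1.1,"dy": 1.75,"turn": 0.1085},
  ],
  fingers=3,
)

```text
validation failed for argument at $.mo...
```

```bash
python3 - <<'E'
from h import *
from scipy.spatial.transform import Rotation as Ro
s=bot.read_state();print(s["q"].round(3),s["tool_pos"],Ro.from_rotvec(s["tcp_rot"]).as_matrix().round(3),s["wrist_force"])
def rep(X,tag):
    H=X[...,2]; W=(X[...,0]>.36)&(X[...,0]<.58)&(X[...,1]<-.19)&(X[...,1]>-.45)
    for nm,a,b,A in(("stoptop",.036,.046,400),("plate",.006,.014,200)):
        m=(W&(H>a)&(H<b)).astype(np.uint8); n,l,st,c=cv2.connectedComponentsWithStats(m)
        for k in range(1,n):
            if st[k,4]>A:
                P=X[l==k]; r=cv2.minAreaRect((P[:,:2]*1000).astype(np.float32)); print(tag,nm,st[k,4],np.round(r[0],1),np.round(r[1],1),round(r[2],1),"z",np.median(P[:,2]).round(4))
rep(np.load("side0.npz")["X"],"side")
ims=[]
for n in("top","wrist"):
    i,p,d=grab(n);X=cloud(i,d);np.savez(n+"1.npz",p=p,d=d,X=X);rep(X,n);ims.append(p)
cv2.imwrite("pics/tw1.png",cv2.resize(np.hstack(ims),(800,300),interpolation=cv2.INTER_AREA)[...,::-1])
E
```

```text
[-0.717  0.265  1.605 -0.     1.274 -0.037] [ 0.52427564 -0.42396153  0.19187283] [[ 0.629  0.778 -0.002]
 [ 0.778 -0.629  0.001]
 [ 0.    -0.002 -1.   ]] [-0.49478659  0.47737435 -0.50408069]
side stoptop 707 [ 505.6 -359.2] [129.9  25.8] 36.3 z 0.0391
side plate 239 [ 494.6 -343.8] [129.4   9.3] 35.3 z 0.0103
side plate 1388 [ 433.2 -274.5] [70.1 81.4] 21.9 z 0.0092
wrist stoptop 3049 [ 508.7 -361.3] [130.2  24.3] 36.1 z 0.0401
wrist plate 201 [ 532.5 -226.6] [10.2 24.7] 49.5 z 0.0088
wrist plate 4829 [ 436.2 -276.3] [71.2 80.7] 21.4 z 0.01
wrist plate 275 [ 493.2 -348. ] [119.6   4.7] 35.9 z 0.012
```

View pics/tw1.png

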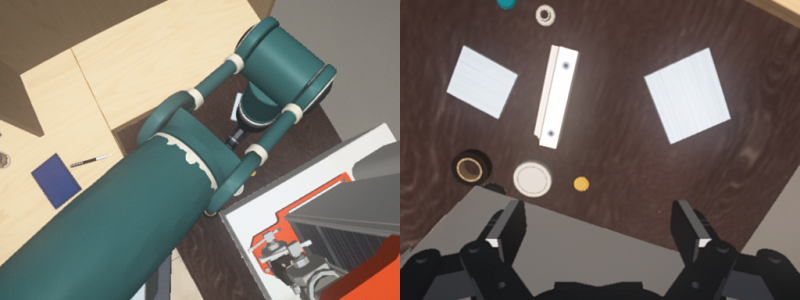

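The top view is still blocked by the arm. In the wrist view the plate is at left (482,82), the stop at (556,95), the pot at (532,180) and the tape at (470,168). Wrist and side agree on plate-to-stop geometry: the plate is 83 mm before the foot line. The move was refused, so I'm retrying with all keys given.

Emit:
jog_arm(
  motion=[
    {"dx": -1.1,"dy": 1.75,"dz": 0.0,"turn": 0.1085},
    {"dx": -1.1,"dy": 1.75,"dz": 0.0,"turn": 0.1085},
    {"dx": -1.1,"dy": 1.75,"dz": 0.0,"turn": 0.1085},
    {"dx": -1.1,"dy": 1.75,"dz": 0.0,"turn": 0.1085},
    {"dx": -1.1,"dy": 1.75,"dz": 0.0,"turn": 0.1085},
    {"dx": -1.1,"dy": 1.75,"dz": 0.0,"turn": 0.1085},
    {"dx": -1.1,"dy": 1.75,"dz": 0.0,"turn": 0.1085},
    {"dx": -1.1,"dy": 1.75,"dz": 0.0,"turn": 0.1085},
    {"dx": -1.1,"dy": 1.75,"dz": 0.0,"turn": 0.1085},
    {"dx": -1.1,"dy": 1.75,"dz": 0.0,"turn": 0.1085},
    {"dx": -1.1,"dy": 1.75,"dz": 0.0,"turn": 0.1085},
    {"dx": -1.1,"dy": 1.75,"dz": 0.0,"turn": 0.1085},
  ],
  fingers=3,
)

```text
time: 1.2
tool_pos: [0.3921, -0.2135, 0.1929]
tcp_rot: [-1.428, -2.798, -0.0]
wrist_force: [-0.4, -0.0, 0.2]
width: 0.351
```

Emit:
jog_arm(
  motion=[
    {"dx": 0,"dy": 0,"dz": -2,"turn": 0},
    {"dx": 0,"dy": 0,"dz": -2,"turn": 0},
    {"dx": 0,"dy": 0,"dz": -2,"turn": 0},
    {"dx": 0,"dy": 0,"dz": -2,"turn": 0},
    {"dx": 0,"dy": 0,"dz": -2,"turn": 0},
    {"dx": 0,"dy": 0,"dz": -2,"turn": 0},
    {"dx": 0,"dy": 0,"dz": -2,"turn": 0},
    {"dx": 0,"dy": 0,"dz": -2,"turn": 0},
    {"dx": 0,"dy": 0,"dz": -1.5,"turn": 0},
    {"dx": 0,"dy": 0,"dz": -0.5,"turn": 0},
    {"dx": 0,"dy": 0,"dz": 0,"turn": 0},
    {"dx": 0,"dy": 0,"dz": 0,"turn": 0},
  ],
)

```text
time: 2.2
tool_pos: [0.393, -0.2145, 0.0134]
tcp_rot: [1.435, 2.795, 0.0]
wrist_force: [0.4, -0.5, 1.0]
width: 0.352
```

Emit:
jog_arm(
  motion=[
    {"dx": 0,"dy": 0,"dz": -0.3,"turn": 0},
    {"dx": 0,"dy": 0,"dz": -0.3,"turn": 0},
    {"dx": 0,"dy": 0,"dz": -0.3,"turn": 0},
    {"dx": 0,"dy": 0,"dz": 0,"turn": 0},
  ],
)

```text
time: 2.53
tool_pos: [0.3928, -0.2144, 0.004]
tcp_rot: [1.435, 2.795, -0.0]
wrist_force: [-0.2, -0.7, -0.0]
width: 0.347
```

```bash
python3 - <<'E'
from h import *
s=bot.read_state();print(s["time"],s["tool_pos"],s["wrist_force"])
ims=[]
i,p,d=grab("side");X=cloud(i,d);ims.append(cv2.resize(p[150:300,180:380],(532,400),interpolation=cv2.INTER_CUBIC))
H=X[...,2];W=(X[...,0]>.34)&(X[...,0]<.48)&(X[...,1]<-.1)&(X[...,1]>-.24)&(H>.0)&(H<.06)
np.savez("side2.npz",X=X,p=p)
cv2.imwrite("pics/side2.png",ims[0][...,::-1])
E
```

```text
2.5333 [ 0.39280351 -0.21439448  0.00401426] [-0.20059497 -0.69053222 -0.04172764]
```

View pics/side2.png

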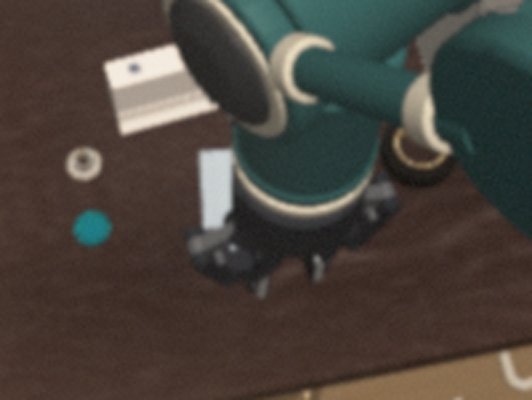

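The fingertips (260,285) and (318,265) stand just behind the plate, clear of everything. Next I'll lower gently to feel the desk.

Emit:
jog_arm(
  motion=[
    {"dx": 0,"dy": 0,"dz": -0.15,"turn": 0},
    {"dx": 0,"dy": 0,"dz": -0.15,"turn": 0},
    {"dx": 0,"dy": 0,"dz": 0,"turn": 0},
  ],
)

```text
time: 2.83
tool_pos: [0.3927, -0.2143, 0.0008]
tcp_rot: [-1.435, -2.794, -0.0]
wrist_force: [0.8, 0.4, -0.3]
width: 0.348
```

Emit:
jog_arm(
  motion=[
    {"dx": 0,"dy": 0,"dz": -0.1,"turn": 0},
    {"dx": 0,"dy": 0,"dz": -0.1,"turn": 0},
    {"dx": 0,"dy": 0,"dz": 0,"turn": 0},
  ],
)

```text
time: 3.08
tool_pos: [0.3927, -0.2144, -0.0011]
tcp_rot: [-1.435, -2.794, 0.0]
wrist_force: [0.2, -0.5, 0.5]
width: 0.35
```

Emit:
jog_arm(
  motion=[
    {"dx": 0,"dy": 0,"dz": -0.1,"turn": 0},
    {"dx": 0,"dy": 0,"dz": -0.1,"turn": 0},
    {"dx": 0,"dy": 0,"dz": 0,"turn": 0},
  ],
)

```text
time: 3.33
tool_pos: [0.3927, -0.2144, -0.0031]
tcp_rot: [-1.435, -2.794, -0.0]
wrist_force: [-0.3, 0.3, -0.4]
width: 0.349
```

Emit:
jog_arm(
  motion=[
    {"dx": 0,"dy": 0,"dz": -0.1,"turn": 0},
    {"dx": 0,"dy": 0,"dz": 0,"turn": 0},
  ],
)

```text
time: 3.5
tool_pos: [0.3928, -0.2144, -0.0041]
tcp_rot: [-1.435, -2.794, -0.0]
wrist_force: [0.5, 0.4, 0.4]
width: 0.352
```

Emit:
jog_arm(
  motion=[
    {"dx": 0,"dy": 0,"dz": -0.1,"turn": 0},
    {"dx": 0,"dy": 0,"dz": 0,"turn": 0},
  ],
)

```text
time: 3.67
tool_pos: [0.3928, -0.2144, -0.0051]
tcp_rot: [-1.435, -2.794, -0.0]
wrist_force: [-0.8, 0.1, -0.6]
width: 0.352
```

Emit:
jog_arm(
  motion=[
    {"dx": 0,"dy": 0,"dz": -0.1,"turn": 0},
    {"dx": 0,"dy": 0,"dz": 0,"turn": 0},
  ],
)

```text
time: 3.83
tool_pos: [0.3928, -0.2144, -0.0061]
tcp_rot: [-1.435, -2.794, -0.0]
wrist_force: [-0.6, 0.3, -0.2]
width: 0.349
```

Emit:
jog_arm(
  motion=[
    {"dx": 0,"dy": 0,"dz": -0.1,"turn": 0},
    {"dx": 0,"dy": 0,"dz": 0,"turn": 0},
  ],
)

```text
time: 4.0
tool_pos: [0.3928, -0.2144, -0.0071]
tcp_rot: [-1.435, -2.795, -0.0]
wrist_force: [-0.4, 0.5, -0.4]
width: 0.352
```

Emit:
jog_arm(
  motion=[
    {"dx": 0,"dy": 0,"dz": -0.1,"turn": 0},
    {"dx": 0,"dy": 0,"dz": 0,"turn": 0},
  ],
)

```text
time: 4.17
tool_pos: [0.3928, -0.2144, -0.0081]
tcp_rot: [-1.435, -2.794, -0.0]
wrist_force: [-0.7, 0.7, -0.4]
width: 0.351
```

Emit:
jog_arm(
  motion=[
    {"dx": 0,"dy": 0,"dz": -0.1,"turn": 0},
    {"dx": 0,"dy": 0,"dz": 0,"turn": 0},
  ],
)

```text
time: 4.33
tool_pos: [0.3927, -0.2144, -0.0091]
tcp_rot: [-1.435, -2.794, -0.0]
wrist_force: [-0.2, -0.3, -0.4]
width: 0.353
```

```bash
python3 - <<'E'
from h import *
from scipy.spatial.transform import Rotation as Ro
s=bot.read_state();R=Ro.from_rotvec(s["tcp_rot"]).as_matrix()
i,p,d=grab("wrist");X=cloud(i,d);T=(X-s["tool_pos"])@R
np.savez("wrist2.npz",X=X,p=p,T=T)
m=(np.abs(T[...,0])<.016)&(np.abs(T[...,1])<.035)&(T[...,2]>-.06)
print(m.sum(), np.nanpercentile(X[m][:,2],[0,1,5,20,50]) if m.any() else 0)
m2=m&(T[...,2]<-.008+0.0)&(X[...,2]>0.0)
Q=T[m&(X[...,2]>0.004)];print("finger T range",np.nanpercentile(Q,[1,50,99],axis=0))
cv2.imwrite("pics/wrist2.png",p[...,::-1])
E
```

```text
7296 [-7.63966877e-01 -7.60983601e-01 -9.81360161e-04 -2.57458801e-04
  3.42861530e-04]
finger T range [[-0.01175199 -0.02729881 -0.05982393]
 [ 0.00588471  0.01588258 -0.0520854 ]
 [ 0.01003261  0.02914823 -0.04011411]]
```

View pics/wrist2.png

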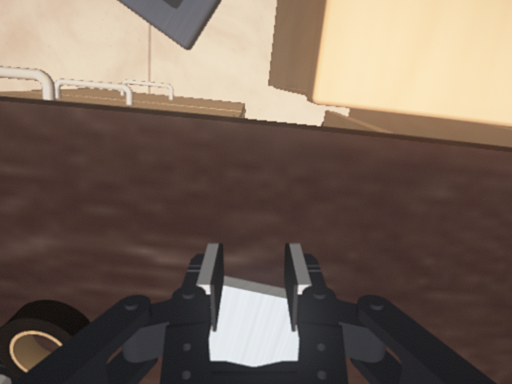

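The wrist view shows the finger ends at (213,245) and (293,245), the plate's rear edge behind them at (250,285), and the tape at (38,350). Now the depth at the tips.

```bash
python3 - <<'E'
import numpy as np
z=np.load("wrist2.npz");X,T=z["X"],z["T"]
for u in(212,216,220,289,293,298):
  for v in(246,252,262,280,300): print((u,v),(X[v,u]*1000).round(1),"T",(T[v,u]*1000).round(1))
# plate rear edge
m=(np.abs(X[...,2]-.010)<.0025);m[:, :225]=0;m[:,285:]=0;m[:260]=0
import cv2
for u in range(228,286,12):
  vs=np.where(m[:,u])[0]; print(u,vs.min(),(X[vs.min()+1,u]*1000).round(1))
E
```

```text
(212, 246) [ 372.3 -217.    37.2] T [  9.7 -18.2 -46.3]
(212, 252) [ 373.  -217.    42.3] T [  9.4 -17.6 -51.4]
(212, 262) [ 373.8 -216.4   50.8] T [  9.4 -16.6 -59.9]
(212, 280) [ 375.1 -215.4   64.2] T [  9.4 -15.  -73.3]
(212, 300) [ 378.9 -220.5   68. ] T [  3.1 -14.8 -77.1]
(216, 246) [ 374.3 -217.2   34.8] T [  8.4 -16.6 -43.8]
(216, 252) [ 374.6 -216.3   41.5] T [  9.  -15.9 -50.5]
(216, 262) [ 374.7 -214.3   52.8] T [ 10.6 -14.6 -61.9]
(216, 280) [ 377.7 -217.5   59.4] T [  6.2 -14.1 -68.4]
(216, 300) [ 382.2 -223.9   61.8] T [ -1.6 -14.1 -70.9]
(220, 246) [ 375.7 -215.8   35.4] T [  8.8 -14.7 -44.5]
(220, 252) [ 376.2 -215.5   41. ] T [  8.7 -14.2 -50. ]
(220, 262) [ 378.6 -218.9   42.7] T [  4.6 -14.1 -51.8]
(220, 280) [ 382.9 -224.7   46. ] T [ -2.7 -14.1 -55.1]
(220, 300) [ 387.9 -231.7   48.9] T [-11.3 -14.1 -57.9]
(289, 246) [ 401.4 -196.6   36.5] T [  9.4  17.4 -45.6]
(289, 252) [ 401.3 -197.3   41.3] T [  8.9  16.9 -50.4]
(289, 262) [ 400.6 -197.9   49.8] T [  8.8  16.  -58.9]
(289, 280) [ 404.1 -203.    53.9] T [  2.6  15.9 -62.9]
(289, 300) [ 409.5 -210.1   55.4] T [ -6.3  16.  -64.5]
(293, 246) [ 403.  -195.6   36.2] T [  9.3  19.3 -45.3]
(293, 252) [ 402.6 -196.1   41.7] T [  9.1  18.6 -50.7]
(293, 262) [ 401.3 -196.2   51.3] T [  9.7  17.5 -60.4]
(293, 280) [ 400.1 -197.1   64.5] T [  9.7  16.  -73.6]
(293, 300) [ 404.6 -203.3   66.7] T [  2.1  16.1 -75.7]
(298, 246) [ 404.8 -194.2   36.4] T [  9.3  21.6 -45.4]
(298, 252) [ 404.  -194.5   42.6] T [  9.6  20.8 -51.7]
(298, 262) [ 403.4 -195.3   50.5] T [  9.2  19.8 -59.6]
(298, 280) [ 402.1 -196.4   63.7] T [  9.1  18.1 -72.8]
(298, 300) [ 404.6 -200.7   69.4] T [  4.2  17.6 -78.5]
228 284 [ 399.1 -247.     9.7]
240 287 [ 406.  -244.8    9.4]
252 288 [ 412.4 -241.6    8.7]
264 290 [ 419.5 -239.4    7.4]
276 294 [ 426.  -236.4    9.4]
```

```bash
python3 - <<'E'
from h import *
X=np.load("side2.npz")["X"]
for v in range(244,264,2): print(v,[tuple((X[v,u]*1000).round(0)) for u in(276,278,280)])
for v in range(238,256,2): print(v,[tuple((X[v,u]*1000).round(0)) for u in(298,300,302)])
z=np.load("wrist2.npz");X,T=z["X"],z["T"]
for v in range(225,250,3): print(v,(T[v,214]*1000).round(0),(T[v,295]*1000).round(0),z["p"][v,214],(X[v,214]*1000).round(0))
i=viewer.camera_info("wrist");print("wcam",-np.array(i["R"]).T@i["t"], np.array(i["R"]).round(2)[2])
for n in("side","wrist"): print(proj(viewer.camera_info(n),[[.3927,-.2144,0.0]]))
E
```

```text
244 [(np.float64(407.0), np.float64(-190.0), np.float64(133.0)), (np.float64(404.0), np.float64(-193.0), np.float64(129.0)), (np.float64(401.0), np.float64(-191.0), np.float64(137.0))]
246 [(np.float64(408.0), np.float64(-194.0), np.float64(115.0)), (np.float64(405.0), np.float64(-196.0), np.float64(113.0)), (np.float64(400.0), np.float64(-189.0), np.float64(132.0))]
248 [(np.float64(407.0), np.float64(-194.0), np.float64(107.0)), (np.float64(403.0), np.float64(-190.0), np.float64(119.0)), (np.float64(400.0), np.float64(-189.0), np.float64(124.0))]
250 [(np.float64(406.0), np.float64(-192.0), np.float64(103.0)), (np.float64(402.0), np.float64(-188.0), np.float64(115.0)), (np.float64(399.0), np.float64(-190.0), np.float64(114.0))]
252 [(np.float64(406.0), np.float64(-191.0), np.float64(97.0)), (np.float64(403.0), np.float64(-193.0), np.float64(94.0)), (np.float64(400.0), np.float64(-195.0), np.float64(90.0))]
254 [(np.float64(406.0), np.float64(-191.0), np.float64(85.0)), (np.float64(403.0), np.float64(-193.0), np.float64(85.0)), (np.float64(400.0), np.float64(-196.0), np.float64(78.0
[... 2409 characters left out ...]
8.] [70 50 46] [ 373. -224.   -0.]
228 [  2. -22.  -9.] [ 2. 25. -9.] [71 52 47] [ 374. -226.    0.]
231 [ -1. -22.  -9.] [-0. 25. -9.] [71 51 47] [ 375. -228.   -0.]
234 [ -2. -22.  -9.] [-2. 25. -9.] [69 50 45] [ 376. -229.    0.]
237 [ -4. -22. -10.] [-4. 25. -9.] [69 51 46] [ 377. -230.    0.]
240 [ -6. -22.  -9.] [-6. 25. -9.] [72 53 48] [ 378. -232.   -0.]
243 [ -8. -22.  -9.] [ -7.  25. -10.] [93 84 83] [ 379. -234.    0.]
246 [  9. -17. -45.] [ 10.  20. -46.] [120 116 116] [ 373. -217.   36.]
249 [ 10. -17. -49.] [  9.  20. -47.] [118 114 115] [ 373. -216.   40.]
wcam [ 0.34626564 -0.14788312  0.1719094 ] [ 0.19 -0.26 -0.95]
[[284.7833405  261.06223039]]
[[251.80404803 230.56590058]]
```

Both cameras put the real finger ends about 45 mm above the reported TCP, so the tips are still about 35 mm up. That fits the lack of contact. I'm lowering further.

Emit:
jog_arm(
  motion=[
    {"dx": 0,"dy": 0,"dz": -0.5,"turn": 0},
    {"dx": 0,"dy": 0,"dz": -0.5,"turn": 0},
    {"dx": 0,"dy": 0,"dz": -0.5,"turn": 0},
    {"dx": 0,"dy": 0,"dz": -0.5,"turn": 0},
    {"dx": 0,"dy": 0,"dz": -0.4,"turn": 0},
    {"dx": 0,"dy": 0,"dz": 0,"turn": 0},
  ],
)

```text
time: 4.88
tool_pos: [0.3918, -0.2138, -0.0342]
tcp_rot: [-1.434, -2.793, -0.0]
wrist_force: [-0.3, 0.4, -0.3]
width: 0.347
```

```bash
cat > tip.py <<'E'
from h import *
from scipy.spatial.transform import Rotation as Ro
s=bot.read_state();R=Ro.from_rotvec(s["tcp_rot"]).as_matrix()
i,p,d=grab("wrist");X=cloud(i,d);T=(X-s["tool_pos"])@R
print(s["time"],s["tool_pos"].round(4),s["wrist_force"].round(1))
for a in(-1,1):
    m=(np.abs(T[...,0]-9)<99)&(T[...,0]>.006)&(T[...,0]<.013)&(a*T[...,1]>.012)&(a*T[...,1]<.028)&(T[...,2]<-.03)&(T[...,2]>-.09)&(X[...,2]>.003)
    Q=T[m]; print(a,m.sum(),"lowest T z",np.percentile(Q[:,2],[90,98,99.5]).round(4),"world z",np.percentile(X[m][:,2],[.5,2,10]).round(4))
np.savez("w.npz",X=X,p=p,T=T)
E
python3 tip.py
```

```text
4.8833 [ 0.3918 -0.2138 -0.0342] [-0.3  0.4 -0.3]
-1 1506 lowest T z [-0.0512 -0.0446 -0.0429] world z [0.0088 0.0104 0.017 ]
1 1438 lowest T z [-0.051  -0.0445 -0.0427] world z [0.0085 0.0104 0.0168]
```

Emit:
jog_arm(
  motion=[
    {"dx": 0,"dy": 0,"dz": -0.25,"turn": 0},
    {"dx": 0,"dy": 0,"dz": -0.25,"turn": 0},
    {"dx": 0,"dy": 0,"dz": 0,"turn": 0},
  ],
)

```text
time: 5.18
tool_pos: [0.3927, -0.2143, -0.0383]
tcp_rot: [-1.435, -2.794, -0.0]
wrist_force: [0.4, -0.5, 0.2]
width: 0.35
```

Emit:
jog_arm(
  motion=[
    {"dx": 0,"dy": 0,"dz": -0.1,"turn": 0},
    {"dx": 0,"dy": 0,"dz": 0,"turn": 0},
  ],
)

```text
time: 5.35
tool_pos: [0.3931, -0.2146, -0.0386]
tcp_rot: [1.435, 2.794, -0.0]
wrist_force: [-1.4, 1.1, 0.8]
width: 0.355
```

Emit:
jog_arm(
  motion=[
    {"dx": 0,"dy": 0,"dz": -0.1,"turn": 0},
    {"dx": 0,"dy": 0,"dz": 0,"turn": 0},
  ],
)

```text
time: 5.52
tool_pos: [0.3931, -0.2146, -0.0387]
tcp_rot: [-1.435, -2.794, -0.0]
wrist_force: [-4.3, 2.2, 12.8]
width: 0.351
```

Emit:
jog_arm(
  motion=[
    {"dx": 0,"dy": 0,"dz": -0.1,"turn": 0},
    {"dx": 0,"dy": 0,"dz": 0,"turn": 0},
  ],
)

```text
time: 5.68
tool_pos: [0.3931, -0.2146, -0.0387]
tcp_rot: [-1.435, -2.794, -0.0]
wrist_force: [-6.9, 4.1, 22.5]
width: 0.35
```

Emit:
jog_arm(
  motion=[
    {"dx": 0,"dy": 0,"dz": 0.4,"turn": 0},
    {"dx": 0,"dy": 0,"dz": 0,"turn": 0},
  ],
)

```text
time: 5.85
tool_pos: [0.3938, -0.215, -0.036]
tcp_rot: [1.434, 2.793, -0.0]
wrist_force: [-0.2, 0.3, 0.2]
width: 0.352
```

Emit:
jog_arm(
  motion=[
    {"dx": 0.294,"dy": -0.405,"dz": 0,"turn": 0},
    {"dx": 0.294,"dy": -0.405,"dz": 0,"turn": 0},
    {"dx": 0.294,"dy": -0.405,"dz": 0,"turn": 0},
    {"dx": 0.294,"dy": -0.405,"dz": 0,"turn": 0},
    {"dx": 0.294,"dy": -0.405,"dz": 0,"turn": 0},
    {"dx": 0.294,"dy": -0.405,"dz": 0,"turn": 0},
    {"dx": 0.294,"dy": -0.405,"dz": 0,"turn": 0},
    {"dx": 0.294,"dy": -0.405,"dz": 0,"turn": 0},
    {"dx": 0.294,"dy": -0.405,"dz": 0,"turn": 0},
    {"dx": 0.294,"dy": -0.405,"dz": 0,"turn": 0},
    {"dx": 0.294,"dy": -0.405,"dz": 0,"turn": 0},
    {"dx": 0,"dy": 0,"dz": 0,"turn": 0},
  ],
)

```text
time: 6.85
tool_pos: [0.4263, -0.2601, -0.0366]
tcp_rot: [1.435, 2.793, -0.0]
wrist_force: [0.7, -0.7, 0.3]
width: 0.352
```

```bash
python3 tip.py; python3 - <<'E'
from h import *
i,p,d=grab("side");X=cloud(i,d);np.savez("side3.npz",X=X,p=p)
a=cv2.resize(p[150:290,180:370],(543,400),interpolation=cv2.INTER_CUBIC);b=cv2.resize(np.load("w.npz")["p"],(533,400))
cv2.imwrite("pics/3.png",cv2.resize(np.hstack([a,b]),(800,297),interpolation=cv2.INTER_AREA)[...,::-1])
E
```

```text
6.85 [ 0.4263 -0.2601 -0.0366] [ 0.7 -0.7  0.3]
-1 1517 lowest T z [-0.051  -0.045  -0.0426] world z [0.006  0.0084 0.0144]
1 1448 lowest T z [-0.0512 -0.0447 -0.0429] world z [0.0063 0.0081 0.0146]
```

View pics/3.png

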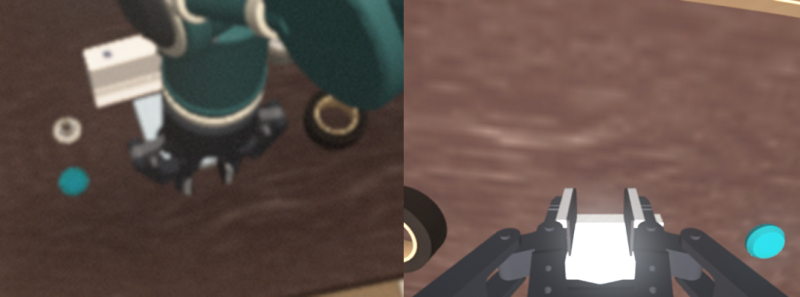

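The plate is square against both fingertips: left picture, plate edge at (150,115); right picture, back edge at (600,220). I'll continue the push up the slope.

Emit:
jog_arm(
  motion=[
    {"dx": 0.235,"dy": -0.324,"dz": 0,"turn": 0},
    {"dx": 0.235,"dy": -0.324,"dz": 0,"turn": 0},
    {"dx": 0.235,"dy": -0.324,"dz": 0,"turn": 0},
    {"dx": 0.235,"dy": -0.324,"dz": 0,"turn": 0},
    {"dx": 0.235,"dy": -0.324,"dz": 0,"turn": 0},
    {"dx": 0.235,"dy": -0.324,"dz": 0,"turn": 0},
    {"dx": 0.235,"dy": -0.324,"dz": 0,"turn": 0},
    {"dx": 0.235,"dy": -0.324,"dz": 0,"turn": 0},
    {"dx": 0.235,"dy": -0.324,"dz": 0,"turn": 0},
    {"dx": 0.235,"dy": -0.324,"dz": 0,"turn": 0},
  ],
)

```text
time: 7.78
tool_pos: [0.4495, -0.2922, -0.0368]
tcp_rot: [1.434, 2.794, -0.001]
wrist_force: [0.4, -0.4, -0.1]
width: 0.354
```

```bash
python3 tip.py; python3 - <<'E'
from h import *
X=np.load("w.npz")["X"];T=np.load("w.npz")["T"]
for r in range(270,384,8): print(r,(T[r,256]*1000).round(0),(X[r,256]*1000).round(0))
i,p,d=grab("side");X=cloud(i,d)
O=np.array([.4904,-.3372,0]);s=np.array([.588,-.809,0]);y=np.array([.809,.588,0])
S=np.dstack([(X-O)@s,(X-O)@y,X[...,2]])
m=(np.abs(S[...,1])<.05)&(S[...,2]>.012)&(S[...,2]<.08)&(S[...,0]>-.09)&(S[...,0]<.012)
vs,us=np.where(m)
for k in range(0,len(vs),max(1,len(vs)//20)): print(us[k],vs[k],(S[vs[k],us[k]]*1000).round(0),p[vs[k],us[k]])
E
```

```text
7.7833 [ 0.4495 -0.2922 -0.0368] [ 0.4 -0.4 -0.1]
-1 1514 lowest T z [-0.0511 -0.0447 -0.0428] world z [0.006  0.0079 0.0143]
1 1460 lowest T z [-0.0511 -0.0446 -0.0432] world z [0.0064 0.0078 0.0143]
270 [ -9.   2. -37.] [ 456. -298.    0.]
278 [-13.   2. -37.] [ 459. -302.    0.]
286 [-12.   2. -45.] [ 458. -301.    9.]
294 [-16.   2. -47.] [ 460. -304.   10.]
302 [-19.   2. -49.] [ 462. -306.   12.]
310 [-22.   2. -52.] [ 464. -308.   15.]
318 [-26.   2. -53.] [ 466. -312.   16.]
326 [-28.   2. -55.] [ 468. -314.   18.]
334 [-30.   2. -58.] [ 469. -315.   21.]
342 [-35.   2. -58.] [ 471. -319.   22.]
350 [-37.   2. -61.] [ 473. -321.   25.]
358 [-41.   2. -62.] [ 475. -324.   25.]
366 [   9.    2. -113.] [ 446. -284.   76.]
374 [  10.    2. -117.] [ 445. -283.   80.]
382 [   9.    2. -119.] [ 445. -284.   82.]
243 177 [12. 23. 51.] [220 224 225]
240 181 [ 9. 30. 43.] [209 215 216]
243 184 [ 2. 26. 41.] [219 223 224]
237 187 [12. 36. 18.] [186 173 161]
235 189 [11. 41. 14.] [216 200 185]
242 193 [-9. 32. 27.] [210 204 197]
287 199 [-61. -41.  57.] [57 57 58]
288 202 [-68. -41.  57.] [45 43 44]
252 204 [-33.  19.  17.] [158 163 164]
255 205 [-55.  19.  56.] [56 54 56]
253 206 [-55.  23.  53.] [61 63 63]
268 207 [-46. -10.  13.] [204 210 210]
279 208 [-67. -24.  39.] [87 84 82]
281 209 [-71. -27.  42.] [90 88 83]
244 211 [-72.  45.  79.] [43 39 41]
243 212 [-72.  47.  76.] [46 43 44]
244 213 [-72.  45.  71.] [47 42 40]
248 214 [-72.  38.  63.] [42 40 38]
257 215 [-71.  21.  46.] [42 40 41]
250 217 [-73.  35.  51.] [68 54 51]
261 220 [-71.  13.  19.] [105 102  99]
```

The plate is riding up, tilted about 31°, which matches the geometry. Continuing.

Emit:
jog_arm(
  motion=[
    {"dx": 0.18,"dy": -0.243,"dz": 0,"turn": 0},
    {"dx": 0.18,"dy": -0.243,"dz": 0,"turn": 0},
    {"dx": 0.18,"dy": -0.243,"dz": 0,"turn": 0},
    {"dx": 0.18,"dy": -0.243,"dz": 0,"turn": 0},
    {"dx": 0.18,"dy": -0.243,"dz": 0,"turn": 0},
    {"dx": 0.18,"dy": -0.243,"dz": 0,"turn": 0},
    {"dx": 0.18,"dy": -0.243,"dz": 0,"turn": 0},
    {"dx": 0.18,"dy": -0.243,"dz": 0,"turn": 0},
    {"dx": 0.18,"dy": -0.243,"dz": 0,"turn": 0},
    {"dx": 0.18,"dy": -0.243,"dz": 0,"turn": 0},
    {"dx": 0,"dy": 0,"dz": 0,"turn": 0},
  ],
)

```text
time: 8.8
tool_pos: [0.4673, -0.3164, -0.0368]
tcp_rot: [1.435, 2.794, -0.0]
wrist_force: [-0.2, -0.2, 0.4]
width: 0.352
```

```bash
cat > tilt.py <<'E'
from h import *
X=np.load("w.npz")["X"];T=np.load("w.npz")["T"];O=np.array([.4904,-.3372,0]);s=np.array([.588,-.809,0])
m=(np.abs(T[...,1]-.001)<.010)&(T[...,0]<-.010)&(T[...,0]>-.08)&(X[...,2]>.012)
P=np.c_[(X[m]-O)@s,X[m][:,2]]
print(len(P),P.min(0),P.max(0))
c=np.polyfit(P[:,1],P[:,0],1);print("tilt deg",np.degrees(np.arctan2(1,c[0])),"top-face x at z=0:",c[1])
print("TCP x",(bot.read_state()["tool_pos"]-O)@s)
E
python3 tip.py;python3 tilt.py
```

```text
8.8 [ 0.4673 -0.3164 -0.0368] [-0.2 -0.2  0.4]
-1 1504 lowest T z [-0.0512 -0.0448 -0.0433] world z [0.0065 0.008  0.0144]
1 1450 lowest T z [-0.0511 -0.0447 -0.0432] world z [0.0064 0.0079 0.0143]
2870 [-0.0151023   0.01200422] [0.00420528 0.03668036]
tilt deg 54.18818267160116 top-face x at z=0: -0.022244795001657276
TCP x -0.03061622837408378
```

Emit:
jog_arm(
  motion=[
    {"dx": 0.11,"dy": -0.15,"dz": 0,"turn": 0},
    {"dx": 0.11,"dy": -0.15,"dz": 0,"turn": 0},
    {"dx": 0.11,"dy": -0.15,"dz": 0,"turn": 0},
    {"dx": 0.11,"dy": -0.15,"dz": 0,"turn": 0},
    {"dx": 0.11,"dy": -0.15,"dz": 0,"turn": 0},
    {"dx": 0,"dy": 0,"dz": 0,"turn": 0},
    {"dx": 0,"dy": 0,"dz": 0,"turn": 0},
  ],
)

```text
time: 9.43
tool_pos: [0.4725, -0.3236, -0.0368]
tcp_rot: [1.435, 2.794, -0.0]
wrist_force: [0.1, 0.3, 0.1]
width: 0.352
```

```bash
python3 tip.py;python3 tilt.py
```

```text
9.4333 [ 0.4725 -0.3236 -0.0368] [0.1 0.3 0.1]
-1 1517 lowest T z [-0.0516 -0.0447 -0.0432] world z [0.0064 0.008  0.0149]
1 1433 lowest T z [-0.051  -0.0446 -0.0429] world z [0.0062 0.0078 0.0143]
3007 [-0.00691289  0.01201   ] [0.00888958 0.04079559]
tilt deg 64.36529056507412 top-face x at z=0: -0.011333275093407475
TCP x -0.021555946836516886
```

Tilt is 64°, so the plate leans back 26°, in the stated range. Now I back off and check that it stands on its own.

Emit:
jog_arm(
  motion=[
    {"dx": -0.06,"dy": 0.08,"dz": 0,"turn": 0},
    {"dx": -0.12,"dy": 0.16,"dz": 0,"turn": 0},
    {"dx": -0.24,"dy": 0.32,"dz": 0,"turn": 0},
    {"dx": -0.3,"dy": 0.4,"dz": 0,"turn": 0},
    {"dx": -0.3,"dy": 0.4,"dz": 0,"turn": 0},
    {"dx": -0.3,"dy": 0.4,"dz": 0,"turn": 0},
    {"dx": -0.3,"dy": 0.4,"dz": 0,"turn": 0},
    {"dx": -0.3,"dy": 0.4,"dz": 0,"turn": 0},
    {"dx": -0.3,"dy": 0.4,"dz": 0,"turn": 0},
    {"dx": -0.3,"dy": 0.4,"dz": 0,"turn": 0},
    {"dx": 0,"dy": 0,"dz": 0,"turn": 0},
  ],
)

```text
time: 10.4
tool_pos: [0.446, -0.2885, -0.0372]
tcp_rot: [-1.434, -2.794, -0.0]
wrist_force: [0.4, -0.3, -0.1]
width: 0.354
```

```bash
python3 tip.py;sed 's/T\[...,0\]>-.08/T[...,0]>-.12/' tilt.py > t2.py; python3 t2.py
```

```text
10.4 [ 0.446  -0.2885 -0.0372] [ 0.4 -0.3 -0.1]
-1 1525 lowest T z [-0.051  -0.0448 -0.043 ] world z [0.0058 0.0077 0.0139]
1 1473 lowest T z [-0.0509 -0.0447 -0.0429] world z [0.0058 0.0075 0.0138]
4 [-0.00737483  0.01201802] [-0.00662363  0.01272809]
tilt deg 136.8975262862044 top-face x at z=0: 0.006227530977216577
TCP x -0.06480822982867031
```

Emit:
jog_arm(
  motion=[
    {"dx": -0.1,"dy": 0.14,"dz": 1.2,"turn": 0},
    {"dx": 0,"dy": 0,"dz": 1.2,"turn": 0},
    {"dx": 0,"dy": 0,"dz": 1.2,"turn": 0},
    {"dx": 0,"dy": 0,"dz": 1.2,"turn": 0},
    {"dx": 0,"dy": 0,"dz": 1.2,"turn": 0},
    {"dx": 0,"dy": 0,"dz": 1.2,"turn": 0},
    {"dx": 0,"dy": 0,"dz": 1.2,"turn": 0},
    {"dx": 0,"dy": 0,"dz": 1.2,"turn": 0},
    {"dx": 0,"dy": 0,"dz": 1.2,"turn": 0},
    {"dx": 0,"dy": 0,"dz": 1.2,"turn": 0},
    {"dx": 0,"dy": 0,"dz": 0,"turn": 0},
  ],
)

```text
time: 11.37
tool_pos: [0.4479, -0.2895, 0.0864]
tcp_rot: [1.433, 2.79, -0.001]
wrist_force: [-0.0, -0.5, 0.1]
width: 0.351
```

```bash
python3 tip.py;python3 t2.py; python3 - <<'E'
from h import *
i,p,d=grab("side");X=cloud(i,d)
O=np.array([.4904,-.3372,0]);s=np.array([.588,-.809,0]);y=np.array([.809,.588,0])
S=np.dstack([(X-O)@s,(X-O)@y,X[...,2]])
m=(np.abs(S[...,1])<.06)&(S[...,2]>.045)&(S[...,2]<.085)&(S[...,0]>-.02)&(S[...,0]<.06)
Q=S[m];print(len(Q),np.percentile(Q,[1,50,99],axis=0))
a=cv2.resize(p[130:270,180:370],(543,400),interpolation=cv2.INTER_CUBIC);b=cv2.resize(np.load("w.npz")["p"],(533,400))
cv2.imwrite("pics/4.png",cv2.resize(np.hstack([a,b]),(800,297),interpolation=cv2.INTER_AREA)[...,::-1])
E
```

```text
11.3667 [ 0.4479 -0.2895  0.0864] [-0.  -0.5  0.1]
-1 1520 lowest T z [-0.0516 -0.0447 -0.0428] world z [0.1291 0.131  0.138 ]
1 1435 lowest T z [-0.0509 -0.0445 -0.0427] world z [0.1291 0.1309 0.1373]
2168 [-0.00704162  0.01228279] [0.03453104 0.07694104]
tilt deg 63.066917504310105 top-face x at z=0: -0.012203976083409555
TCP x -0.06430374214598485
33 [[ 0.00883029 -0.02483954  0.04851637]
 [ 0.01516824  0.00666191  0.06037496]
 [ 0.01950535  0.01235665  0.06680768]]
```

View pics/4.png

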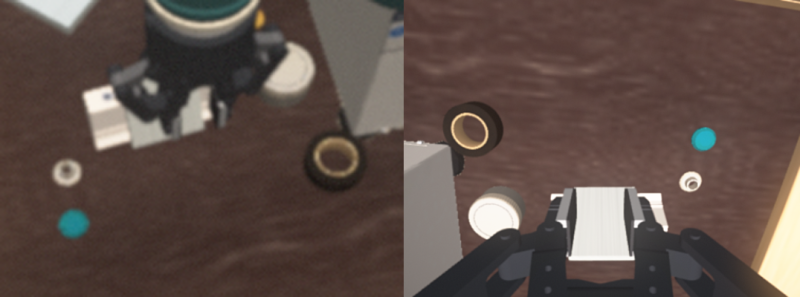

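The plate stands alone at 63° tilt: top edge at height 77 mm, upper corner about 34–43 mm behind the foot line. Bystanders are undisturbed. I'm checking for room behind the stop before going over.

```bash
python3 - <<'E'
from h import *
O=np.array([.4904,-.3372,0]);s=np.array([.588,-.809,0]);y=np.array([.809,.588,0])
for f in("side0","wrist1"):
    X=np.load(f+".npz")["X"];S=np.dstack([(X-O)@s,(X-O)@y,X[...,2]])
    m=(S[...,0]>.045)&(S[...,0]<.2)&(np.abs(S[...,1])<.15)&(S[...,2]>.012)&(S[...,2]<.16)
    Q=(S[m]*1000)
    for a in range(45,200,20):
        for b in range(-150,150,25):
            k=(Q[:,0]>=a)&(Q[:,0]<a+20)&(Q[:,1]>=b)&(Q[:,1]<b+25)
            if k.sum()>5: print(f,a,b,k.sum(),Q[k,2].max().round())
E
```

```text
side0 65 -150 8 15.0
side0 65 -125 24 19.0
side0 85 -150 11 16.0
side0 85 -125 32 19.0
side0 125 50 14 17.0
side0 145 25 34 15.0
side0 145 50 43 16.0
side0 145 75 7 15.0
side0 165 0 45 15.0
side0 165 25 52 16.0
side0 165 50 50 15.0
side0 165 75 42 16.0
side0 185 -25 20 15.0
side0 185 0 39 15.0
side0 185 25 36 15.0
side0 185 50 28 15.0
side0 185 75 40 16.0
side0 185 100 8 14.0
wrist1 45 -125 13 31.0
wrist1 65 -150 7 16.0
wrist1 65 -125 50 18.0
wrist1 85 -150 35 19.0
wrist1 85 -125 168 19.0
wrist1 125 50 89 15.0
wrist1 145 25 255 15.0
wrist1 145 50 401 16.0
wrist1 145 75 38 15.0
wrist1 165 0 219 16.0
wrist1 165 25 403 16.0
wrist1 165 50 417 15.0
wrist1 165 75 305 16.0
wrist1 185 -25 113 15.0
wrist1 185 0 285 15.0
wrist1 185 25 301 16.0
wrist1 185 50 299 15.0
wrist1 185 75 330 16.0
wrist1 185 100 95 15.0
```

Emit:
jog_arm(
  motion=[
    {"dx": 0.8,"dy": -1.1,"dz": 0,"turn": 0},
    {"dx": 0.8,"dy": -1.1,"dz": 0,"turn": 0},
    {"dx": 0.8,"dy": -1.1,"dz": 0,"turn": 0},
    {"dx": 0.8,"dy": -1.1,"dz": 0,"turn": 0},
    {"dx": 0.8,"dy": -1.1,"dz": 0,"turn": 0},
    {"dx": 0.8,"dy": -1.1,"dz": 0,"turn": 0},
    {"dx": 0.8,"dy": -1.1,"dz": 0,"turn": 0},
    {"dx": 0.8,"dy": -1.1,"dz": 0,"turn": 0},
    {"dx": 0.8,"dy": -1.1,"dz": 0,"turn": 0},
    {"dx": 0.8,"dy": -1.1,"dz": 0,"turn": 0},
    {"dx": 0,"dy": 0,"dz": 0,"turn": 0},
  ],
)

```text
time: 12.38
tool_pos: [0.5266, -0.3996, 0.0817]
tcp_rot: [-1.436, -2.794, 0.0]
wrist_force: [0.3, -0.2, -0.1]
width: 0.351
```

Emit:
jog_arm(
  motion=[
    {"dx": 0,"dy": 0,"dz": -1,"turn": 0},
    {"dx": 0,"dy": 0,"dz": -1,"turn": 0},
    {"dx": 0,"dy": 0,"dz": -1,"turn": 0},
    {"dx": 0,"dy": 0,"dz": -1,"turn": 0},
    {"dx": 0,"dy": 0,"dz": -1,"turn": 0},
    {"dx": 0,"dy": 0,"dz": -1,"turn": 0},
    {"dx": 0,"dy": 0,"dz": -0.8,"turn": 0},
    {"dx": 0,"dy": 0,"dz": -0.2,"turn": 0},
    {"dx": 0,"dy": 0,"dz": 0,"turn": 0},
  ],
)

```text
time: 13.13
tool_pos: [0.5253, -0.3976, 0.0118]
tcp_rot: [-1.434, -2.793, -0.001]
wrist_force: [0.1, 0.1, 0.2]
width: 0.351
```

```bash
python3 tip.py; python3 tilt.py | tail -1; python3 - <<'E'
from h import *
T=np.load("w.npz")["T"];X=np.load("w.npz")["X"]
m=(np.abs(T[...,1])<.012)&(T[...,0]>.008)&(T[...,0]<.06)&(X[...,2]>.045)&(X[...,2]<.09);O=np.array([.4904,-.3372,0]);s=np.array([.588,-.809,0])
Q=np.c_[(X[m]-O)@s,X[m][:,2]];print(len(Q),Q.max(0) if len(Q) else 0, Q.min(0) if len(Q) else 0)
E
```

```text
13.1333 [ 0.5253 -0.3976  0.0118] [0.1 0.1 0.2]
-1 1509 lowest T z [-0.0515 -0.0451 -0.0431] world z [0.0549 0.0569 0.0633]
1 1447 lowest T z [-0.0507 -0.0447 -0.0423] world z [0.0541 0.0565 0.0625]
4280 [0.0350939  0.07789364] [0.00976658 0.04500428]Traceback (most recent call last):
  File "tilt.py", line 5, in <module>
    print(len(P),P.min(0),P.max(0))
                 ~~~~~^^^
    return umr_minimum(a, axis, None, out, keepdims, initial, where)
ValueError: zero-size array to reduction operation minimum which has no identity
```

The plate still leans and the fingers are behind it, with the tips about 51 mm high. Pushing the upper edge back.

Emit:
jog_arm(
  motion=[
    {"dx": -0.29,"dy": 0.4,"dz": 0,"turn": 0},
    {"dx": -0.29,"dy": 0.4,"dz": 0,"turn": 0},
    {"dx": -0.29,"dy": 0.4,"dz": 0,"turn": 0},
    {"dx": -0.29,"dy": 0.4,"dz": 0,"turn": 0},
    {"dx": -0.29,"dy": 0.4,"dz": 0,"turn": 0},
    {"dx": -0.29,"dy": 0.4,"dz": 0,"turn": 0},
    {"dx": -0.29,"dy": 0.4,"dz": 0,"turn": 0},
    {"dx": -0.29,"dy": 0.4,"dz": 0,"turn": 0},
    {"dx": -0.29,"dy": 0.4,"dz": 0,"turn": 0},
    {"dx": -0.29,"dy": 0.4,"dz": 0,"turn": 0},
    {"dx": -0.29,"dy": 0.4,"dz": 0,"turn": 0},
  ],
)

```text
time: 14.1
tool_pos: [0.4937, -0.3537, 0.013]
tcp_rot: [-1.435, -2.794, -0.0]
wrist_force: [-0.9, 0.5, -0.3]
width: 0.347
```

Emit:
jog_arm(
  motion=[
    {"dx": -0.21,"dy": 0.29,"dz": 0,"turn": 0},
    {"dx": -0.21,"dy": 0.29,"dz": 0,"turn": 0},
    {"dx": -0.21,"dy": 0.29,"dz": 0,"turn": 0},
    {"dx": -0.21,"dy": 0.29,"dz": 0,"turn": 0},
    {"dx": -0.21,"dy": 0.29,"dz": 0,"turn": 0},
    {"dx": -0.21,"dy": 0.29,"dz": 0,"turn": 0},
    {"dx": -0.21,"dy": 0.29,"dz": 0,"turn": 0},
    {"dx": -0.21,"dy": 0.29,"dz": 0,"turn": 0},
    {"dx": 0,"dy": 0,"dz": 0,"turn": 0},
    {"dx": 0,"dy": 0,"dz": 0,"turn": 0},
  ],
)

```text
time: 14.93
tool_pos: [0.4772, -0.3308, 0.0131]
tcp_rot: [1.435, 2.795, -0.0]
wrist_force: [-0.4, -0.1, 1.1]
width: 0.352
```

```bash
python3 tip.py; python3 - <<'E'
from h import *
T=np.load("w.npz")["T"];X=np.load("w.npz")["X"];O=np.array([.4904,-.3372,0]);s=np.array([.588,-.809,0]);y=np.array([.809,.588,0])
S=np.dstack([(X-O)@s,(X-O)@y,X[...,2]])
m=(np.abs(S[...,1])<.05)&(S[...,0]<-.0)&(S[...,0]>-.15)&(X[...,2]>.004)&(X[...,2]<.03)
Q=S[m];print(len(Q),np.percentile(Q,[1,50,99],axis=0))
i,p,d=grab("side")
a=cv2.resize(p[130:270,180:370],(543,400),interpolation=cv2.INTER_CUBIC);b=cv2.resize(np.load("w.npz")["p"],(533,400))
cv2.imwrite("pics/5.png",cv2.resize(np.hstack([a,b]),(800,297),interpolation=cv2.INTER_AREA)[...,::-1])
E
```

```text
14.9333 [ 0.4772 -0.3308  0.0131] [-0.4 -0.1  1.1]
-1 1539 lowest T z [-0.0512 -0.0448 -0.0428] world z [0.056  0.0579 0.0643]
1 1455 lowest T z [-0.0509 -0.0448 -0.043 ] world z [0.0561 0.0579 0.0641]
17225 [[-0.09741388 -0.03515479  0.00512567]
 [-0.06138525 -0.00091035  0.00989239]
 [-0.01900259  0.03366386  0.01155665]]
```

View pics/5.png

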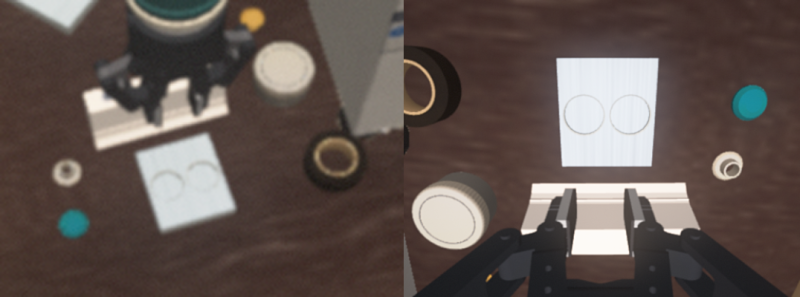

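The plate lies flat with both pockets up, centred at (607,112) in the wrist view, about 58 mm before the foot line. The tape, pot, eyelet and button look unmoved. I'll lift clear, check and hand in.

Emit:
jog_arm(
  motion=[
    {"dx": 0,"dy": 0,"dz": 1,"turn": 0},
    {"dx": 0,"dy": 0,"dz": 1.5,"turn": 0},
    {"dx": 0,"dy": 0,"dz": 1.5,"turn": 0},
    {"dx": 0,"dy": 0,"dz": 1,"turn": 0},
    {"dx": 0,"dy": 0,"dz": 0,"turn": 0},
    {"dx": 0,"dy": 0,"dz": 0,"turn": 0},
  ],
)

```text
time: 15.53
tool_pos: [0.4781, -0.3316, 0.0642]
tcp_rot: [1.434, 2.793, -0.001]
wrist_force: [-0.1, 0.3, -0.6]
width: 0.353
```

```bash
python3 - <<'E'
from h import *
X0=np.load("side0.npz")["X"]
i,p,d=grab("side");X=cloud(i,d)
for nm,(u,v,r) in dict(tape=(337,206,17),pot=(313,162,17),eyelet=(211,211,9),button=(214,235,9)).items():
    out=[]
    for Y in(X0,X):
        w=Y[v-r:v+r+1,u-r:u+r+1].reshape(-1,3);w=w[(w[:,2]>.005)&(w[:,2]<.036)];out.append(np.median(w,0)*1000)
    print(nm,np.linalg.norm((out[1]-out[0])[:2]).round(1))
S=X[(X[...,0]>.4)&(X[...,0]<.52)&(X[...,1]>-.33)&(X[...,1]<-.24)&(X[...,2]>.005)&(X[...,2]<.02)]
print(np.median(S,0),bot.read_state()["wrist_force"])
bot.finish_job();print("handed in",bot.read_state()["time"])
E
```

```text
tape 1.0
pot 0.1
eyelet 2.0
button 0.6
[ 0.45275715 -0.28753635  0.00882764] [-0.27974231  0.26682226 -1.16661198]
the job is handed in; nothing more can be done
the job is handed in; nothing more can be done
```

I turned the plate over and handed the job in at about 15.6 s. It lies flat in front of the stop with both pockets up. The hand-in gives no verdict, so the results below are my own measurements.

- **Turning it over:** I pushed the plate square with two fingertips until it rode up the slope. It stood by itself on the stop, tilted about 63°. I then went over the stop and pushed the upper edge back until the plate dropped over.
- **Last checks:** The plate's centre is about 58 mm before the foot line and within a few millimetres of the stop's middle. By camera depth the bystanders shifted 2 mm or less, which is within measuring noise. The fingers were clear of everything.
- **TCP height was off:** The real finger ends sit about 40 mm above the reported TCP. Touching the desk gave 38.6 mm and the wrist camera about 43 mm, with the fingers open 3 cm. I worked from the touch value.
- **Other mismatches:** The side and wrist cameras differed by about 3 mm in absolute position but agreed on the plate relative to the stop. The arm blocked the top camera, so I didn't use it. One move call was refused, and I resent it with all four values in each row.

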